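# Clip in the contact rod, then seat a lamp in the tester and hold it

### The job

Get the lamp tester ready and test the spare lamp: first press the brass contact rod down past the sprung jaw until it sits centred in the fork clip on the tester, and let go of it. Then push the lamp capsule with its two lugs through the slots of the tester's spring socket, right down until its white collar is on the plate, turn it clockwise (seen from above) to the stop, and finish still gripping it and holding it down and turned, since its springs turn it back and push it out if it is let go. Keep the lamp upright, and do not knock over or shove the other things on the bench.

Things in the scene. Friction and masses are not known exactly. Their poses are not given: they have to be found in the camera images.
- tester: Grey lamp tester, a fixed box 130 (x) x 240 (y) x 60 mm high. Origin: centre of its underside, on the bench. On its top (60 mm) are the round bayonet socket, flush, at its -y end and the black and steel fork clip at its +y end; nothing else stands higher than 7 mm above the top.
- socket (a point): Centre of the socket's hole at the plate's top face, 60 mm above the bench; axes as tester. Hole 33 mm wide in a 4 mm blue metal plate, with two slots for the lamp's lugs along local +x and -x, 11 mm wide, to 22.5 mm from the centre, a white mark beyond each. A lamp set in with its lugs in the slots rests 7 mm deep on the sprung plunger, not yet pushed.
- plunger (a joint): Travel of the socket's sprung plunger under the lamp, m: 0 free (lamp 7 mm deep), 0.009 when the lamp's collar is on the plate (16 mm deep, hard stop). 3 N at the start, 8.5 N at the end. The lugs are under the plate and free to turn from 0.005 on.
- turn (a joint): Angle of the socket's sprung carrier, rad: 0 in line with the slots, grows clockwise seen from above, stop at 1.35. The lugs drive it with up to 0.12 rad of play, return spring 0.14 to 0.33 N m: turn the lamp 1.25 to 1.5 rad from where it went in; past the stop it only slips in the grip. Red dots on the plate show where the lamp's black stripes end up.
- clip (a point): Where the middle of the rod's axis must lie: 90 mm above the bench, 30 above the tester's top; axes as tester, rod along local x. Two forks, 10 mm wide, at local x = -38 and +38 mm, 66 mm free between them for fingers down to 13 mm above the top. Black fixed cheek at -y, steel jaw at +y; both flare to a mouth about 28 mm wide, up to 55 mm above the top.
- jaw (a joint): Opening of the clip's sprung jaw (one jaw, a nose at each fork), rad: 0 closed; the rod pushes it aside to about 0.12 and it springs back to about 0 over the seated rod. Pressing the rod in from above takes 5 to 15 N; it then rests on the forks' floor, a hard stop.
- rod: Contact rod: brass, 12 mm thick, 100 mm long along its own x, with a square black sleeve 12 x 12 x 44 mm round its middle between two red bands; it lies on the bench and is gripped across the sleeve. Origin: middle of its underside (6 mm below its axis), z up. Both ends are alike.
- rod_middle (a point): Middle of the contact rod, on its axis, 6 mm above the bench when it lies there.
- lamp: Lamp capsule, 58 mm tall, about 90 g, upright; origin: centre of underside, z up. Brass cap 30 mm wide, z 0 to 16 mm (foot tapered to 24), two lugs along local +x and -x, 7 mm wide, at z 3 to 8 mm, to 21 mm from the axis; white ribbed collar 36 mm wide, z 16 to 46 mm (grip here), black stripe above each lug; glass dome 27 mm wide. A half turn makes no difference.
- swatch_box: Bystander: small white and black cardboard box 63 x 96 x 35 mm. Origin: centre of underside.
- vial: Bystander: glass sample vial with black cap, 28 mm wide, 60 mm tall. Origin: centre of underside.
- vial_small: Bystander: glass sample vial with blue cap, 26 mm wide, 46 mm tall. Origin: centre of underside.
- specimen_tin: Bystander: round white tin, 68 mm wide, 25 mm tall. Origin: centre of underside.
- mouse: Bystander: black computer mouse 60 x 108 x 36 mm. Origin: centre of underside.
- usb_stick: Bystander: orange memory stick 18 x 56 x 10 mm. Origin: centre of underside.

How it is judged:
By the outcome, as a careful person would: the job done as asked, in the order asked, and still so for the second after the job is handed in, while the arm keeps its last pose, push and grip.
It also fails if it takes over 58 s, if anything falls off the work surface, if the arm or the gripper's body presses on something with over 40 N, if the wrist force passes 120 N, or if a joint passes its speed limit or range.

### The arm

A 7-joint arm with a two-finger parallel gripper is mounted at the origin on a cart in front of the work surface, level with it; the furniture and walls round the work are solid. World frame = base frame: x ahead of the robot, y to its left, z up, the work surface at z = 0. Lengths are in mm, angles in rad, forces in N, time in s.
With the tool pointing down it reaches from about 400 to 875 mm from the base axis. Payload 4.4 kg.
Tool frame: the origin (TCP) lies midway between the tips of the shut fingers; the grasp point (between the pads) lies 19 mm behind it; z points along the fingers, y is the line along which they close (so a half turn about z gives the same grasp; the last joint's range is limited). The gripper opens to 85 mm and grips with 20 to 120 N. Pads are 22 mm wide; open, the fingers measure 114 mm over their backs; the gripper's body (76 mm by 85 mm) begins 54 mm behind the grasp point. The pads swing forward as they close: fully open they stand 13 mm farther back than shut.
Start: joints at [-1.171, 0.628, 0.038, 1.517, -0.027, 0.996, -0.02], TCP at [291.919, 580.776, 231.313] pointing down, gripper open.
Joint ranges: [-3.06, 3.06], [-0.37, 2.12], [-1.25, 1.32], [0.18, 2.47], [-1.1, 4.24], [0.23, 1.98], [-2.94, 2.94]. Speed limits (rad/s): [2.57, 2.57, 3.14, 3.14, 3.14, 3.14, 3.14].

### API

Orientations are given as [roll, pitch, yaw] about the fixed x, y, z axes, in that order (R = Rz(yaw) Ry(pitch) Rx(roll)).
In Python, from cell import ctrl gives the robot as it stands. The module is installed in compiled form; this text tells all that it offers.
- The arm moves only by the tool step_arm, never from a script. Its argument "commands" is one flat list of numbers, 7 for each row, row after row: the shift along the tool's x, y, z in cm, then the turn, a rotation vector about the tool's x, y, z in rad, then the opening, from 0 (shut) to 1 (fully open). A call has 1 to 10 rows; each row is the pose to reach, as a shift and turn from the pose commanded when the call began, along the tool's axes at that moment; what a row does not reach only later rows make up. A row lasts 1/10 s, in which the tool goes at most 50 mm and 8.59 degrees, less where a joint would pass 70% of its speed; a pose out of reach is approached as far as the arm can. A call with a gripper value outside its range is refused whole. The fingers move at their own pace and stop on an object; the grip force is fixed at half the most. Time passes only in rows, so rows that repeat a pose let the fingers close. It gives the time, the measured TCP pose, the force, the opening and the grip force at its end, in the units of the state.
- ctrl.read_state(): the state, without advancing time (a new reading comes with each control period).
- ctrl.get_image(name): name is "scene" or "top" or "wrist"; returns a dict with "image" (400x640x3 uint8, red, green, blue), "range_z" (400x640 float32, mm along the optical axis (not along the pixel's ray), 0 where there is no reading), "vfov" (degrees; the focal length in pixels is half the picture's height over the tangent of half this angle, whatever the lens; pixels are square), "cx", "cy" (the principal point, pixels), "D" ([k1, k2, p1, p2, k3] as OpenCV has them; the pictures are not rectified), "world_to_cam" (4x4, takes a point from world to camera coordinates). Camera axes: x right, y down, z forward; pixel columns grow to the right and rows downward; lengths in mm; the calibration is good to about 2 mm. A picture is of the moment at which its call begins.
- ctrl.finish_job(): hands the job in; it is judged then, once.
The state is a dict: "clock": time; "qpos": joint angles; "qd": joint speeds; "tau": joint torques, N m; "eef_pos": TCP position; "tool_rot": TCP orientation; "force": force on the tool from outside, world axes, zero at the start; "torque": the same for the moment, N m; "width": finger opening in mm; "gripper_force": force on a finger pad.
Only numpy, scipy, OpenCV 4.12 (cv2) and the standard library are available. Lean on these libraries where they do the work, as an engineer would, in place of code of your own. Each camera call takes 0.05 s, during which the arm holds its last target. There are 200 camera calls.

## Working session

There is one attempt and no reset: what is moved stays moved. The work goes in short steps, Python scripts to look and compute and a tool call to move; the robot and the scene stay as the last step left them, time stands still between calls to the robot, and variables do not carry over. Pictures are saved under pics/ and viewed, at most 10 in all, crops included, and the job is handed in when it is done.

Besides the shell and the picture viewer there is one more tool, called after "Emit:" by a JSON object that holds its "op" and its "data". step_arm: Moves the arm, as the interface text tells. Its arguments: {"type":"object","properties":{"commands":{"type":"array"}},"required":["commands"]}

```bash
mkdir -p pics; cat > h.py <<'E'
import numpy as np, cv2
from cell import ctrl
def K(d):
    f=d["image"].shape[0]/2/np.tan(np.radians(d["vfov"]/2)); return np.array([[f,0,d["cx"]],[0,f,d["cy"]],[0,0,1]])
def ray(d,uv):
    p=cv2.undistortPoints(np.array(uv,float).reshape(-1,1,2),K(d),np.array(d["D"],float)).reshape(-1,2)
    M=np.linalg.inv(d["world_to_cam"]); v=np.c_[p,np.ones(len(p))]@M[:3,:3].T
    return M[:3,3],v
def onplane(d,uv,z):
    o,v=ray(d,uv); return o+v*((z-o[2])/v[:,2])[:,None]
def cloud(d):
    h,w=d["range_z"].shape; uu,vv=np.meshgrid(np.arange(w),np.arange(h))
    o,v=ray(d,np.c_[uu.ravel(),vv.ravel()]); return (o+v*d["range_z"].reshape(-1,1)).reshape(h,w,3)
def proj(d,P):
    W=np.array(d["world_to_cam"]); r,_=cv2.Rodrigues(W[:3,:3]); return cv2.projectPoints(np.array(P,float).reshape(-1,1,3),r,W[:3,3],K(d),np.array(d["D"],float))[0].reshape(-1,2)
def get(n,save=None):
    d=ctrl.get_image(n)
    if save: cv2.imwrite("pics/%s.png"%save,d["image"][:,:,::-1])
    return d
E
python3 - <<'E'
from h import *
import pickle
for n in("scene","top","wrist"):
    d=get(n,n+"0"); pickle.dump(d,open(n+"0.pkl","wb")); print(n,d["vfov"],d["D"],np.linalg.inv(d["world_to_cam"])[:3,3])
s=ctrl.read_state(); print(s)
E
```

```text
scene 43.78332845159229 [-0.13438627  0.          0.          0.          0.        ] [-812.11873057  643.16828897  803.13448241]
top 45.28053102005289 [-0.1446488  0.         0.         0.         0.       ] [ 383.82022014  -53.73838528 1622.93247808]
wrist 64.16397930326097 [-0.00586468  0.          0.          0.          0.        ] [220.69657305 617.01213743 371.87439032]
{'clock': 0.15, 'qpos': array([-1.17077463,  0.62916201,  0.03841299,  1.51811885, -0.02704452,
        0.99634021, -0.01999948]), 'qd': array([ 5.65141438e-04, -2.11559206e-03,  7.88702708e-04, -3.76377450e-03,
       -1.50897109e-03, -3.94329145e-04, -4.67665732e-05]), 'tau': array([ 1.43378806e-03, -5.63803053e+01,  1.22758493e+00, -1.93648607e+01,
        1.11216016e-02,  7.43070996e-03,  1.62563322e-05]), 'eef_pos': array([291.67595763, 580.34325496, 230.5875508 ]), 'tool_rot': array([-3.14007994e+00, -4.91012106e-05,  2.67577630e+00]), 'force': array([ 0.78197555,  0.41258867, -0.51921449]), 'torque': array([ 0.0155064 ,  0.02316137, -0.05287409]), 'gripper_force': 0.0, 'width': 85.54847178693271}
```

View pics/top0.png

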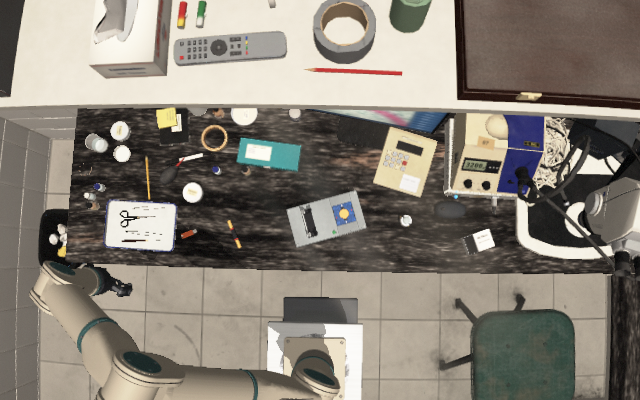

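View pics/scene0.png

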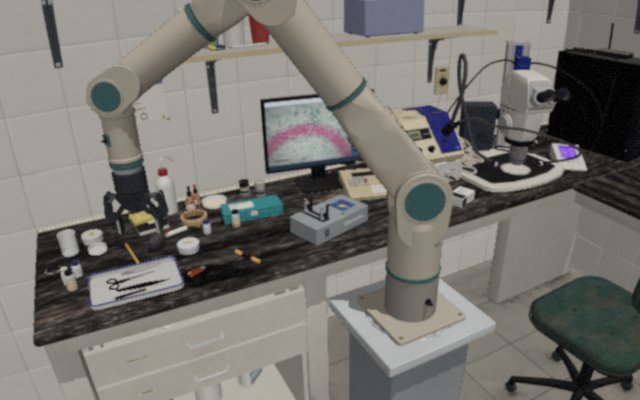

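Top view: tester centre is at about (327,218), with the clip at (308,222) and the socket at (344,213). The rod is at (234,234) and the lamp at (405,220), with the mouse right beside it at (450,209). Next I'll get coarse positions.

```bash
python3 - <<'E'
from h import *
import pickle
d=pickle.load(open("top0.pkl","rb"))
im=d["image"]; hsv=cv2.cvtColor(im,cv2.COLOR_RGB2HSV)
print("lamp",onplane(d,[(405,220)],50),"rod",onplane(d,[(234,234)],6),"sock",onplane(d,[(344,213)],60),"clip",onplane(d,[(308,221)],90),"corners",onplane(d,[(287,209),(357,191),(367,229),(300,247)],60))
print("bystanders tin,vials,usb,box,mouse",onplane(d,[(192,192),(216,170),(246,170),(189,234),(480,240),(450,209)],20))
C=cloud(d); print("cloud",C[220,405],C[213,344],C[234,234],C[240,330])
m=((hsv[...,0]>12)&(hsv[...,0]<28)&(hsv[...,1]>110)&(hsv[...,2]>110)).astype(np.uint8)
m[:,:220]=0;m[:,250:]=0;m[:215]=0;m[255:]=0
v,u=np.nonzero(m); P=onplane(d,np.c_[u,v],8); c=P.mean(0); w,V=np.linalg.eigh(np.cov(P[:,:2].T)); print(len(u),c,V[:,1],np.ptp((P[:,:2]-c[:2])@V[:,1]))
big=np.hstack([cv2.resize(im[170:270,a:a+100],(390,390),interpolation=cv2.INTER_CUBIC) for a in(280,385)])
cv2.imwrite("pics/crop1.png",big[:,:,::-1])
E
```

```text
lamp [[ 496.85096031 -288.67967434   50.        ]] rod [[439.95592978 283.40421422   6.        ]] sock [[515.02608679 -86.97935796  60.        ]] clip [[484.34863003  28.46998748  90.        ]] corners [[ 524.19882297  100.03032349   60.        ]
 [ 588.43824675 -128.35792607   60.        ]
 [ 464.23733129 -162.97324236   60.        ]
 [ 401.01531758   53.9496693    60.        ]]
bystanders tin,vials,usb,box,mouse [[ 578.96795732  432.2824722    20.        ]
 [ 656.42466938  352.37117654   20.        ]
 [ 658.12664235  248.46593595   20.        ]
 [ 435.38516438  435.4772888    20.        ]
 [ 436.03270877 -549.57025385   20.        ]
 [ 539.19406575 -446.37625613   20.        ]]
cloud [ 495.64639228 -286.17590618   66.76273363] [515.86283422 -87.19134771  50.03261232] [439.8066845  282.50786959  10.29885972] [427.6649867  -42.68006789  -4.35753179]
66 [440.15624707 283.42433652   8.        ] [-0.90409488 -0.42733178] 102.62706823869917
```

View pics/crop1.png

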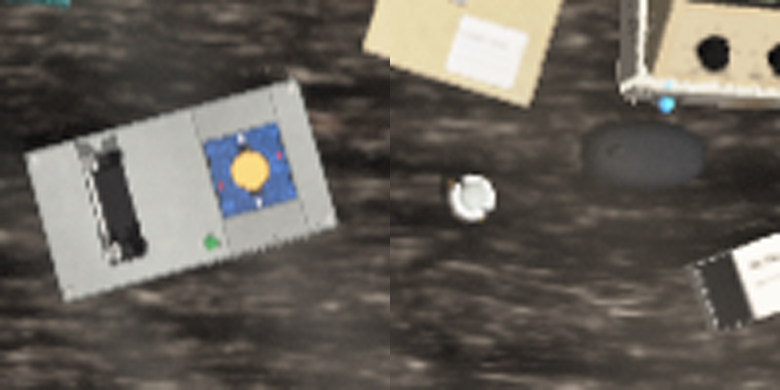

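Everything matches the given sizes: rod ≈102 mm long, tester yaw ≈0.27, lamp standing about 67 mm on its top pixel. I'll write a helper that works out the move and go over the rod.

```bash
cat >> h.py <<'E'
from scipy.spatial.transform import Rotation as R
def plan(p,yaw,ref=None):
    """shift (cm) and rotvec from commanded pose (~measured) to TCP p, tool down at yaw"""
    s=ctrl.read_state(); p0,r0=ref if ref else (s["eef_pos"],s["tool_rot"])
    R0=R.from_euler("xyz",r0); R1=R.from_euler("xyz",[np.pi,0,yaw])
    print("shift",np.round(R0.inv().apply(np.array(p)-p0)/10,2),"rot",np.round((R0.inv()*R1).as_rotvec(),3))
E
python3 - <<'E'
from h import *
import pickle
plan([440,283.4,150],3.583)
d=pickle.load(open("wrist0.pkl","rb")); print(np.linalg.inv(d["world_to_cam"])[:3,:3], proj(d,[[291.7,580.3,0]]))
E
```

```text
shift [-26.59 -19.86   8.09] rot [-0.001 -0.001 -0.907]
[[ 0.44915567  0.84900668  0.27829273]
 [ 0.89345215 -0.42626665 -0.1415627 ]
 [-0.00156076  0.31222493 -0.95000693]] [[313.94818126 165.79561141]]
```

Emit:
{"op": "step_arm", "data": {"commands": [-26.6,-19.9,8.1,0,0,-0.907,1,-26.6,-19.9,8.1,0,0,-0.907,1,-26.6,-19.9,8.1,0,0,-0.907,1,-26.6,-19.9,8.1,0,0,-0.907,1,-26.6,-19.9,8.1,0,0,-0.907,1,-26.6,-19.9,8.1,0,0,-0.907,1,-26.6,-19.9,8.1,0,0,-0.907,1,-26.6,-19.9,8.1,0,0,-0.907,1,-26.6,-19.9,8.1,0,0,-0.907,1,-26.6,-19.9,8.1,0,0,-0.907,1]}}

```text
clock: 1.15
eef_pos: [439.8, 284.9, 150.5]
tool_rot: [3.14, 0.001, -2.699]
force: [-0.5, 0.5, 0.5]
width: 85.6
gripper_force: 0.0
```

```bash
python3 - <<'E'
from h import *
import pickle
d=get("wrist","w1"); pickle.dump(d,open("w1.pkl","wb"))
s=ctrl.read_state(); print(s["eef_pos"],s["tool_rot"],s["qpos"],proj(d,[[440,283,6]]))
hsv=cv2.cvtColor(d["image"],cv2.COLOR_RGB2HSV)
m=((hsv[...,0]<12)|(hsv[...,0]>170))&(hsv[...,1]>150)&(hsv[...,2]>80)
n,l,st,c=cv2.connectedComponentsWithStats(m.astype(np.uint8))
for i in range(1,n):
    if st[i,4]>25: print("red",st[i],c[i],onplane(d,[c[i]],12))
m=((hsv[...,0]>13)&(hsv[...,0]<30)&(hsv[...,1]>100)&(hsv[...,2]>90))
n,l,st,c=cv2.connectedComponentsWithStats(m.astype(np.uint8))
for i in range(1,n):
    if st[i,4]>80: print("yel",st[i],c[i],onplane(d,[c[i]],9))
E
```

```text
[439.61402288 285.26047566 150.58518135] [ 3.14049752e+00  7.11350180e-04 -2.69816453e+00] [-0.47996354  0.56898084 -0.21913262  1.9454703   0.19420859  0.64622938
  1.19315044] [[311.8273414  184.06911784]]
red [303 166  15   4  60] [310.  167.5] [[425.30207369 274.3113381   12.        ]]
red [304 206  14   4  55] [310.38181818 207.47272727] [[459.48656241 290.72817468  12.        ]]
red [438 239  46  21 755] [459.22384106 248.75629139] [[436.10475166 440.01770783  12.        ]]
yel [303 131  15  35 454] [309.91409692 147.50881057] [[409.60908554 266.83347081   9.        ]]
yel [304 210  14  29 343] [310.56559767 223.19241983] [[474.84303571 298.09408589   9.        ]]
yel [487 388  15  12 105] [494.64761905 393.9047619 ] [[578.35568953 585.53628619   9.        ]]
```

View pics/w1.png

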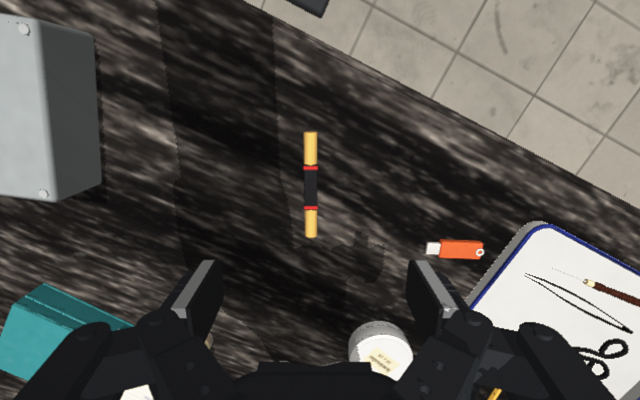

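The wrist view shows the rod at (310,187), with its red bands at rows 167 and 207 and its ends at rows 131 and 239. The tester is on the left. I'll check the length, then plan the descent.

```bash
python3 - <<'E'
from h import *
import pickle
d=pickle.load(open("w1.pkl","rb"))
e=onplane(d,[(310,131),(310.6,238.8)],7); print(e,e.mean(0),np.linalg.norm(e[0]-e[1]))
C=cloud(d); print("z sleeve",C[187,308:313,2],"bench",C[187,280:285,2],C[187,330,2])
plan([442,282.5,15],3.588)
E
```

```text
[[396.75568934 260.86710894   7.        ]
 [490.5208093  305.46951956   7.        ]] [443.63824932 283.16831425   7.        ] 103.83290785918594
z sleeve [10.11143741 10.08727516 10.75604633 10.17470538 10.86840055] bench [-0.91796221 -2.01300844 -3.73122373 -0.60161392 -0.71303485] -0.11090620481303404
shift [-0.09 -0.37 13.56] rot [ 0.001  0.001 -0.003]
```

Emit:
{"op": "step_arm", "data": {"commands": [-0.1,-0.4,5,0,0,0,1,-0.1,-0.4,9,0,0,0,1,-0.1,-0.4,12,0,0,0,0.7,-0.1,-0.4,13.5,0,0,0,0.6,-0.1,-0.4,14.4,0,0,0,0.6,-0.1,-0.4,14.8,0,0,0,0.6,-0.1,-0.4,14.8,0,0,0,0.6]}}

```text
clock: 1.9
eef_pos: [442.7, 281.2, 2.5]
tool_rot: [3.141, 0.0, -2.699]
force: [0.1, 0.2, -0.3]
width: 51.0
gripper_force: 0.0
```

Emit:
{"op": "step_arm", "data": {"commands": [0,0,0,0,0,0,0,0,0,0,0,0,0,0,0,0,0,0,0,0,0,0,0,0,0,0,0,0,0,0,0,0,0,0,0,0,0,0,0,0,0,0]}}

```text
clock: 2.5
eef_pos: [443.4, 280.7, 3.3]
tool_rot: [3.141, 0.002, -2.701]
force: [-0.2, 0.2, 6.1]
width: 10.0
gripper_force: 59.3
```

```bash
python3 - <<'E'
from h import *
plan([480,130,200],3.416)
E
```

```text
shift [  3.08 -15.18 -19.68] rot [0.    0.002 0.167]
```

Emit:
{"op": "step_arm", "data": {"commands": [0,0,-5,0,0,0,0,0,0,-9,0,0,0,0,1,-4,-13,0,0,0.05,0,2,-8,-17,0,0,0.1,0,3.1,-12,-19.7,0,0,0.167,0,3.1,-15.2,-19.7,0,0,0.167,0,3.1,-15.2,-19.7,0,0,0.167,0,3.1,-15.2,-19.7,0,0,0.167,0]}}

```text
clock: 3.3
eef_pos: [480.0, 128.3, 199.9]
tool_rot: [-3.141, 0.001, -2.871]
force: [-0.9, 0.7, -1.0]
width: 9.9
gripper_force: 58.9
```

```bash
python3 - <<'E'
from h import *
import pickle
d=get("wrist","w2"); pickle.dump(d,open("w2.pkl","wb"))
s=ctrl.read_state(); print(s["eef_pos"],s["tool_rot"],s["width"],s["force"])
hsv=cv2.cvtColor(d["image"],cv2.COLOR_RGB2HSV)
print("tcp px",proj(d,[s["eef_pos"]]))
m=((hsv[...,0]>105)&(hsv[...,0]<125)&(hsv[...,1]>120)&(hsv[...,2]>60)).astype(np.uint8)
n,l,st,c=cv2.connectedComponentsWithStats(m)
for i in range(1,n):
    if st[i,4]>300: print("blue",st[i],c[i],onplane(d,[c[i]],60))
m=(((hsv[...,0]<8)|(hsv[...,0]>172))&(hsv[...,1]>150)&(hsv[...,2]>80)).astype(np.uint8)
n,l,st,c=cv2.connectedComponentsWithStats(m)
for i in range(1,n):
    if st[i,4]>4: print("red",st[i],c[i],onplane(d,[c[i]],60)[0],onplane(d,[c[i]],200)[0])
E
```

```text
[479.34556842 129.74256377 199.42610449] [ 3.14103319e+00  3.06200597e-05 -2.86801041e+00] 9.9022659826081 [ 0.62733478  0.13000874 -1.84802265]
tcp px [[316.65909578 261.63870865]]
blue [  28  124   89   73 3656] [ 73.26613786 159.17888403] [[513.41271573 -85.51512046  60.        ]]
blue [589 215  51 101 439] [613.45102506 270.75854214] [[484.60470797 442.86101904  60.        ]]
red [ 99 153   4   4  15] [100.6 154.4] [502.49439304 -62.12713163  60.        ] [453.04730692  22.25185063 200.        ]
red [ 43 167   5   4  15] [ 44.93333333 168.73333333] [ 529.22282858 -109.99724531   60.        ] [466.46696567  -1.78249994 200.        ]
red [609 215   6   3   7] [611.85714286 216.57142857] [433.26145292 408.99365851  60.        ] [418.28723167 258.78945955 200.        ]
red [592 219   7   1   7] [595. 219.] [439.77664665 394.7405902   60.        ] [421.55834256 251.63336123 200.        ]
red [584 220   6   1   6] [586.5 220. ] [442.86585791 387.41444811  60.        ] [423.10935593 247.95509406 200.        ]
red [301 231  28   7 196] [314.5 234. ] [525.99346791 141.71016323  60.        ] [464.84558689 124.59330391 200.        ]
red [303 302  23   6 136] [314.16176471 304.5       ] [603.34764505 162.83530117  60.        ] [503.68312597 135.19969132 200.        ]
```

View pics/w2.png

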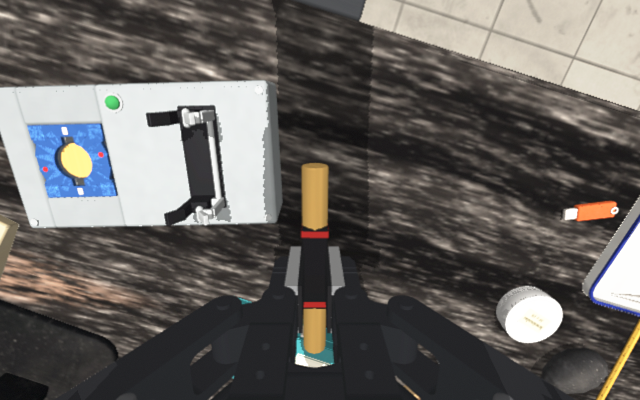

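The wrist view shows the socket's red dots at (101,154) and (45,169), whose midpoint is (515.9,-86.1) mm. It also shows the clip at x 150–225, y 105–220, and the held rod with bands at rows 234 and 304. I'll put the camera straight above the clip so parallax is small.

```bash
python3 - <<'E'
from h import *
import pickle
d=pickle.load(open("w2.pkl","rb")); s=ctrl.read_state()
for z in(200,204,208): 
    b=onplane(d,[(314.5,234),(314.2,304.5)],z); print(z,np.linalg.norm(b[1]-b[0]),b.mean(0))
print("screws",onplane(d,[(258,91),(35,222)],60))
C=cloud(d)
yaw=0.274; ex=np.array([np.cos(yaw),np.sin(yaw)]); ey=np.array([-ex[1],ex[0]])
P=C[80:235,130:285].reshape(-1,3); L=np.c_[(P[:,:2]-[515.7,-86])@ex,(P[:,:2]-[515.7,-86])@ey,P[:,2]]
for a,b in((55,64),(75,95),(95,103),(103,125)):
    q=L[(L[:,2]>a)&(L[:,2]<b)&(L[:,1]>60)&(L[:,1]<200)]; print(a,b,len(q),np.percentile(q,[2,20,50,80,98],axis=0).round(1).tolist())
plan([561,49,200],3.416)
E
```

```text
200 40.25970368512697 [484.26168349 129.90613064 200.        ]
204 39.11893077648044 [481.96443923 129.2665367  204.        ]
208 37.9781578678339 [479.66719497 128.62694276 208.        ]
screws [[ 413.04669443   61.3748168    60.        ]
 [ 585.42220953 -118.60495357   60.        ]]
55 64 16481 [[-65.0, 62.3, 56.8], [-48.0, 83.1, 58.1], [-10.0, 124.4, 58.8], [26.3, 158.8, 59.7], [58.0, 177.2, 62.5]]
75 95 646 [[-44.8, 106.1, 75.6], [-41.0, 109.1, 81.1], [31.1, 114.2, 83.2], [34.7, 133.3, 89.7], [39.4, 135.1, 94.5]]
95 103 575 [[-45.7, 105.6, 95.5], [-42.1, 108.4, 98.2], [-35.6, 121.9, 100.2], [34.5, 131.6, 101.3], [39.7, 134.4, 102.7]]
103 125 622 [[-44.5, 98.3, 103.2], [-41.4, 101.8, 105.6], [-36.4, 105.0, 108.6], [35.6, 130.0, 111.3], [39.9, 133.6, 113.8]]
shift [-5.68 -9.98 -0.06] rot [ 0.001  0.    -0.001]
```

Emit:
{"op": "step_arm", "data": {"commands": [-2,-4,0,0,0,0,0,-4,-8,0,0,0,0,0,-5.7,-10,0,0,0,0,0,-5.7,-10,0,0,0,0,0,-5.7,-10,0,0,0,0,0,-5.7,-10,0,0,0,0,0]}}

```text
clock: 3.95
eef_pos: [560.2, 51.2, 198.8]
tool_rot: [3.14, -0.002, -2.864]
force: [0.3, 0.2, -0.9]
width: 10.2
gripper_force: 58.9
```

```bash
python3 - <<'E'
from h import *
import pickle
d=get("wrist"); pickle.dump(d,open("w3.pkl","wb"))
s=ctrl.read_state(); print(s["eef_pos"],s["tool_rot"])
c=proj(d,[[483,28,100]])[0]; print("clip px",c, "cam",np.linalg.inv(d["world_to_cam"])[:3,3])
u0,v0=int(c[0])-100,max(int(c[1])-75,0); cr=d["image"][v0:v0+150,u0:u0+200]; print("crop origin",u0,v0,"x4")
cv2.imwrite("pics/w3c.png",cv2.resize(cr,None,fx=4,fy=4,interpolation=cv2.INTER_CUBIC)[:,:,::-1])
hsv=cv2.cvtColor(d["image"],cv2.COLOR_RGB2HSV)
m=(((hsv[...,0]<8)|(hsv[...,0]>172))&(hsv[...,1]>150)&(hsv[...,2]>80)).astype(np.uint8)
n,l,st,cc=cv2.connectedComponentsWithStats(m)
for i in range(1,n):
    if st[i,4]>6: print("red",st[i],cc[i],onplane(d,[cc[i]],60)[0],onplane(d,[cc[i]],208)[0])
E
```

```text
[560.3444834   50.97008442 199.01240435] [ 3.14038950e+00 -1.24401426e-03 -2.86401969e+00]
clip px [311.91394343  93.48762462] cam [483.94525339  29.55013607 340.32170909]
crop origin 211 18 x4
red [199  84   4   5  17] [200.58823529  86.11764706] [502.48576391 -62.56908973  60.        ] [492.69702666 -13.93337948 208.        ]
red [137 101   5   5  19] [139.05263158 102.63157895] [ 529.61978712 -110.24800676   60.        ] [505.50524025 -36.43950578 208.        ]
red [301 231  28   7 194] [314.36082474 234.        ] [605.17311813  64.74800415  60.        ] [541.16907064  46.16476815 208.        ]
red [303 302  23   6 136] [314.16176471 304.5       ] [681.86424903  86.40276552  60.        ] [577.3699826   56.38657739 208.        ]
red [596 351  34  17 191] [614.2617801  358.57591623] [659.71341588 428.15058548  60.        ] [566.91401004 217.70357192 208.        ]
```

View pics/w3c.png

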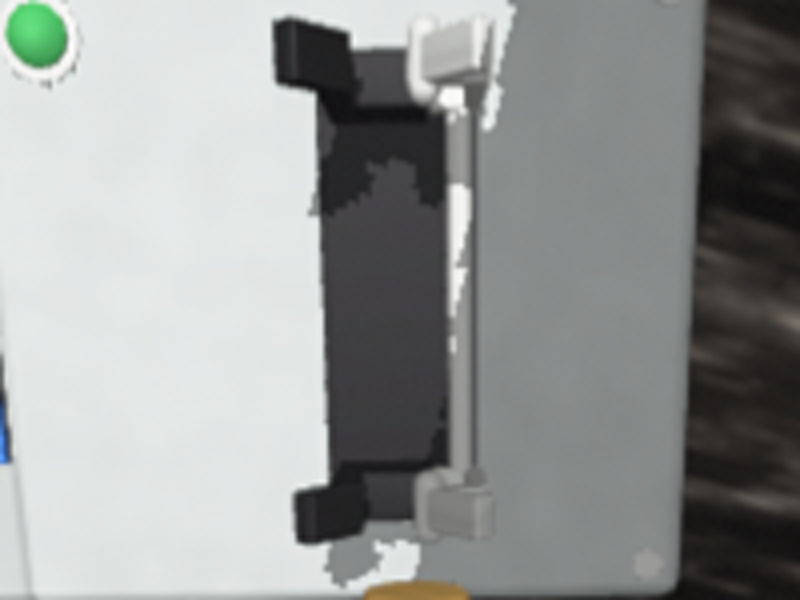

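The clip from above: the upper fork's slot floor is at crop (352–408, 77) and the lower fork's at (365–415, 498). The flare tops run x 275–490 and 297–493. I'll take the centre at two heights.

```bash
python3 - <<'E'
from h import *
import pickle
d=pickle.load(open("w3.pkl","rb"))
f=lambda L,z:onplane(d,[(211+u/4-.4,18+v/4-.4) for u,v in L],z)
a=f([(352,77),(408,77),(365,498),(415,498)],88); print("floor88",a.round(1).tolist(),np.linalg.norm(a[0]-a[1]),np.linalg.norm(a[2]-a[3]))
b=f([(275,50),(490,50),(297,515),(493,515)],113); print("top113",b.round(1).tolist(),np.linalg.norm(b[0]-b[1]),np.linalg.norm(b[2]-b[3]))
for q in(a,b):
    u,l=q[:2].mean(0),q[2:].mean(0); v=l-u; print("mid",(u+l)/2,"yaw",np.arctan2(v[1],v[0]),"len",np.linalg.norm(v))
sc=onplane(d,[(211+650/4,18+565/4)],60); print("screw",sc)
# green/corner edges: tester right side edge yaw
e=f([(703,0),(683,585)],60); v=e[1]-e[0]; print("edge",e,np.arctan2(v[1],v[0]))
E
```

```text
floor88 [[448.6, 8.3, 88.0], [445.8, 17.9, 88.0], [520.0, 30.2, 88.0], [517.3, 39.6, 88.0]] 9.995392994967384 9.822268449225632
top113 [[451.7, -2.4, 113.0], [442.3, 30.6, 113.0], [522.7, 19.3, 113.0], [513.1, 52.8, 113.0]] 34.37411239709035 34.832210008353336
mid [482.94616418  24.02112153  88.        ] yaw 0.29565594132939643 len 74.72177239138227
mid [482.43054607  25.07278767 113.        ] yaw 0.29989613899189915 len 74.23468855281331
screw [[521.20653282  95.42225572  60.        ]]
edge [[412.69738549  68.30928395  60.        ]
 [523.20842642 103.5293913   60.        ]] 0.3085252146848878
```

```bash
python3 - <<'E'
from h import *
plan([483.5,25.5,130],np.pi+0.297)
E
```

```text
shift [ 8.08 -0.35  6.91] rot [ 0.001 -0.001 -0.019]
```

Emit:
{"op": "step_arm", "data": {"commands": [3,-0.2,1,0,0,-0.02,0,6,-0.3,3,0,0,-0.02,0,8.1,-0.35,5,0,0,-0.02,0,8.1,-0.35,6.9,0,0,-0.02,0,8.1,-0.35,6.9,0,0,-0.02,0,8.1,-0.35,6.9,0,0,-0.02,0]}}

```text
clock: 4.6
eef_pos: [484.9, 24.6, 130.8]
tool_rot: [3.141, 0.001, -2.846]
force: [0.5, 0.5, -0.4]
width: 10.3
gripper_force: 58.9
```

```bash
python3 - <<'E'
from h import *
d=get("wrist","w4"); s=ctrl.read_state(); print(s["eef_pos"],s["force"])
plan([483.5,25.5,87.5],np.pi+0.297)
E
```

```text
[485.46006324  24.50854916 131.09238667] [ 0.65099869 -0.99249769 -0.8869277 ]
shift [0.17 0.15 4.36] rot [ 0.     0.002 -0.001]
```

View pics/w4.png

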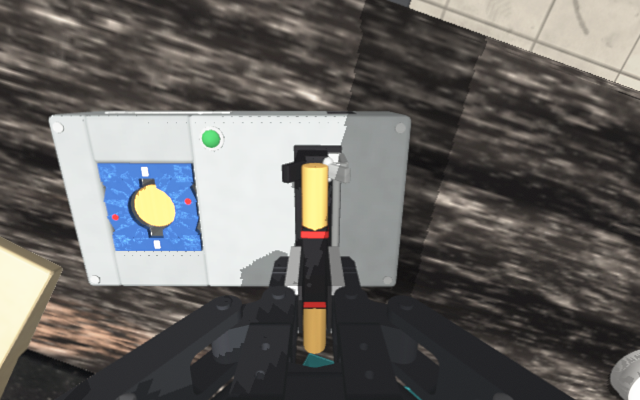

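The rod's end (315,165–225) lies between the cheek (290) and the jaw (340), aligned. Pressing down now.

Emit:
{"op": "step_arm", "data": {"commands": [0.15,0.1,1.5,0,0,0,0,0.15,0.1,2.2,0,0,0,0,0.15,0.1,2.6,0,0,0,0,0.15,0.1,3.0,0,0,0,0,0.15,0.1,3.0,0,0,0,0]}}

```text
clock: 5.15
eef_pos: [483.6, 23.9, 100.4]
tool_rot: [-3.141, 0.001, -2.848]
force: [0.6, -0.4, -0.9]
width: 9.7
gripper_force: 58.9
```

Emit:
{"op": "step_arm", "data": {"commands": [0,0,0.4,0,0,0,0,0,0,0.8,0,0,0,0,0,0,1.2,0,0,0,0,0,0,1.2,0,0,0,0]}}

```text
clock: 5.55
eef_pos: [482.6, 24.2, 87.9]
tool_rot: [3.141, -0.001, -2.847]
force: [0.0, 0.4, -1.2]
width: 9.8
gripper_force: 58.9
```

Emit:
{"op": "step_arm", "data": {"commands": [0,0,0.15,0,0,0,0,0,0,0.3,0,0,0,0,0,0,0.3,0,0,0,0]}}

```text
clock: 5.85
eef_pos: [482.7, 24.3, 87.0]
tool_rot: [-3.141, 0.0, -2.847]
force: [-4.5, 0.1, 20.5]
width: 10.3
gripper_force: 61.6
```

```bash
python3 - <<'E'
from h import *
d=get("wrist","w5"); s=ctrl.read_state(); print(s["eef_pos"],s["force"],s["torque"])
E
```

```text
[482.67908651  24.2878908   86.96059811] [-4.33993815  1.37394282 19.6636314 ] [ 0.24343799  0.97899778 -0.01677599]
```

View pics/w5.png

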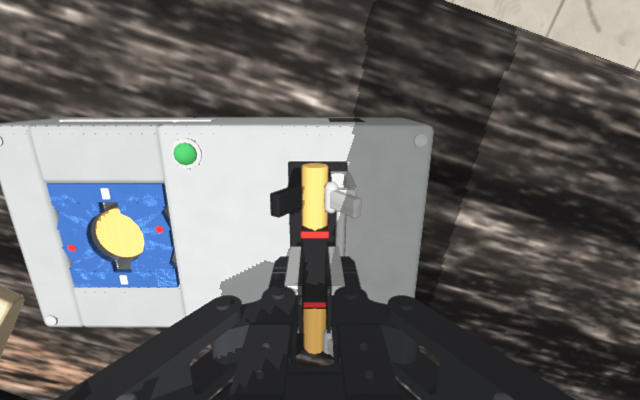

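The rod hit the hard stop at the expected height (87.0 mm, 20 N), with the jaw nose at (332,195) over it. Releasing and lifting.

Emit:
{"op": "step_arm", "data": {"commands": [0,0,-0.25,0,0,0,0,0,0,-0.25,0,0,0,0.35,0,0,-0.25,0,0,0,0.35,0,0,-0.25,0,0,0,0.35,0,0,-2,0,0,0,0.4,0,0,-5,0,0,0,0.6,0,0,-10,0,0,0,0.7,0,0,-10,0,0,0,0.7,0,0,-10,0,0,0,0.7]}}

```text
clock: 6.8
eef_pos: [483.5, 23.8, 186.2]
tool_rot: [-3.141, 0.002, -2.848]
force: [0.5, -0.5, -0.6]
width: 60.1
gripper_force: 0.0
```

```bash
python3 - <<'E'
from h import *
import pickle
d=get("wrist"); pickle.dump(d,open("w6.pkl","wb")); s=ctrl.read_state(); print(s["eef_pos"],s["force"],s["width"],s["qpos"])
hsv=cv2.cvtColor(d["image"],cv2.COLOR_RGB2HSV)
m=(((hsv[...,0]<8)|(hsv[...,0]>172))&(hsv[...,1]>150)&(hsv[...,2]>80)).astype(np.uint8)
n,l,st,cc=cv2.connectedComponentsWithStats(m)
for i in range(1,n):
    if st[i,4]>6: print("red",st[i],cc[i],onplane(d,[cc[i]],60)[0],onplane(d,[cc[i]],96)[0])
C=cloud(d)
m=((hsv[...,0]>13)&(hsv[...,0]<30)&(hsv[...,1]>100)&(hsv[...,2]>90)).astype(np.uint8)
n,l,st,cc=cv2.connectedComponentsWithStats(m)
for i in range(1,n):
    if st[i,4]>80: print("yel",st[i],np.median(C[l==i],axis=0))
E
```

```text
[482.52869642  23.69829136 185.04029794] [-0.0432819   0.8398063  -0.34915582] 59.76416545680148 [ 0.05498801  0.46759115 -0.22801503  2.01757274  0.16433829  0.6739767
  1.58644952]
red [307 177  18   5  88] [315.69318182 179.        ] [473.43147242  22.35428774  60.        ] [464.48740644  19.49059561  96.        ]
red [211 181   4   4  13] [212.38461538 182.38461538] [502.28044755 -62.58504311  60.        ] [489.45191079 -54.01178307  96.        ]
red [151 194   5   4  16] [153.  195.5] [ 529.22005226 -110.41175913   60.        ] [512.76413855 -95.39870428  96.        ]
red [307 224  17   4  64] [315.015625 225.453125] [515.18654697  34.40340727  60.        ] [500.62022348  29.91731946  96.        ]
yel [  0  83  15  37 321] [ 498.36504304 -280.17519922    6.64974372]
yel [308 136  17  41 584] [448.33923529  13.9156116   93.78705838]
yel [168 169  33  35 875] [517.11552284 -88.50078971  51.69355588]
yel [308 228  15  33 428] [516.29715662  34.62873965  93.75866007]
```

The rod is seated: its middle is at (482.6,24.7) and it's level, which matches the clip. Next, over the lamp.

```bash
python3 - <<'E'
from h import *
plan([497,-287,170],2.4)
E
```

```text
shift [  7.61 -30.16   1.51] rot [-0.    -0.     1.035]
```

Emit:
{"op": "step_arm", "data": {"commands": [1,-4,-1,0,0,0.1,0.8,2,-8,-1,0,0,0.25,1,7.6,-30.2,0,0,0,1.035,1,7.6,-30.2,0,0,0,1.035,1,7.6,-30.2,1.5,0,0,1.035,1,7.6,-30.2,1.5,0,0,1.035,1,7.6,-30.2,1.5,0,0,1.035,1,7.6,-30.2,1.5,0,0,1.035,1,7.6,-30.2,1.5,0,0,1.035,1,7.6,-30.2,1.5,0,0,1.035,1]}}

```text
clock: 7.85
eef_pos: [497.4, -285.0, 169.2]
tool_rot: [3.141, -0.003, 2.404]
force: [-0.0, 0.5, -0.3]
width: 85.7
gripper_force: 0.0
```

```bash
python3 - <<'E'
from h import *
import pickle
d=get("wrist"); pickle.dump(d,open("w7.pkl","wb")); s=ctrl.read_state(); print(s["eef_pos"],s["tool_rot"],s["qpos"])
c=proj(d,[[497,-288,40]])[0]; print("lamp px",c)
u0,v0=int(c[0])-64,int(c[1])-64; cr=d["image"][v0:v0+128,u0:u0+128]; print("crop origin",u0,v0,"x4.5")
cv2.imwrite("pics/w7c.png",cv2.resize(cr,None,fx=4.5,fy=4.5,interpolation=cv2.INTER_CUBIC)[:,:,::-1])
C=cloud(d)[v0:v0+128,u0:u0+128].reshape(-1,3)
for a,b in((30,44),(43,48),(52,70)):
    q=C[(C[:,2]>a)&(C[:,2]<b)]; print(a,b,len(q),np.percentile(q,[1,50,99],axis=0).round(1).tolist())
E
```

```text
[ 497.70602397 -284.96660086  169.57879158] [ 3.14119246e+00 -2.11734848e-03  2.40444052e+00] [ 0.43190297  0.59587058  0.06127938  1.79886102 -0.05177594  0.75035185
  1.35424033]
lamp px [310.52511444 192.48411654]
crop origin 246 128 x4.5
30 44 259 [[480.5, -310.2, 30.4], [488.3, -283.7, 40.9], [515.2, -274.8, 44.0]]
43 48 503 [[481.5, -310.1, 43.1], [494.1, -288.1, 44.7], [515.4, -276.0, 47.8]]
52 70 552 [[487.9, -303.9, 52.1], [497.9, -292.0, 55.5], [509.4, -282.1, 58.2]]
```

View pics/w7c.png

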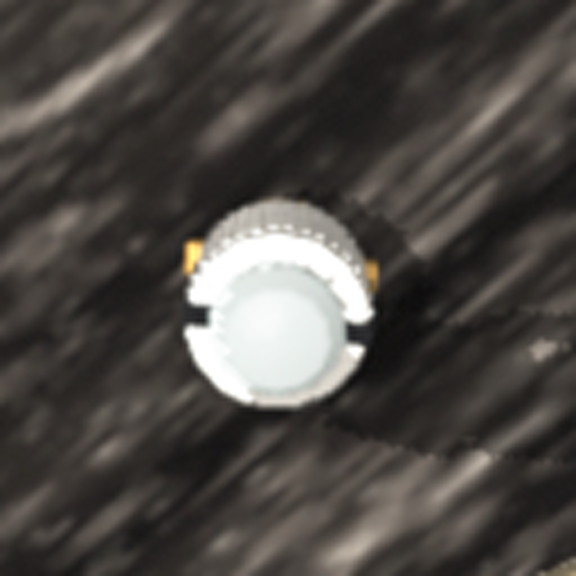

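The collar-top ellipse spans crop x 187–376 and y 237–408. The stripes are at (193,316) and (362,334), and the lugs poke out at (193,258) and (372,273).

```bash
python3 - <<'E'
from h import *
import pickle
d=pickle.load(open("w7.pkl","rb"))
f=lambda L,z:onplane(d,[(246+u/4.5-.4,128+v/4.5-.4) for u,v in L],z)
e=f([(187,325),(376,325),(281,237),(281,408)],46); print(e.round(1).tolist(),np.linalg.norm(e[0]-e[1]),np.linalg.norm(e[2]-e[3]),"ctr",(e[0]+e[1])/2,(e[2]+e[3])/2)
for L,z in(([(193,316),(362,334)],46),([(193,258),(372,273)],8)):
    q=f(L,z); v=q[1]-q[0]; print(z,q.mean(0),np.linalg.norm(v),"yaw",np.arctan2(v[1],v[0])%np.pi)
E
```

```text
[[486.9, -306.3, 46.0], [511.6, -279.2, 46.0], [486.2, -280.9, 46.0], [511.9, -304.5, 46.0]] 36.662618863233924 34.86133403611982 ctr [ 499.25542955 -292.77954668   46.        ] [ 499.06345716 -292.73476439   46.        ]
46 [ 498.7588817  -293.33162559   46.        ] 32.96365257160056 yaw 0.7216280383014937
8 [ 498.00171233 -292.20796841    8.        ] 39.30668430540905 yaw 0.7464784873577988
```

```bash
python3 - <<'E'
from h import *
plan([499,-292.7,21],2.404)
E
```

```text
shift [-0.65 -0.49 14.86] rot [ 0.    -0.002  0.   ]
```

Emit:
{"op": "step_arm", "data": {"commands": [-0.65,-0.5,2,0,0,0,1,-0.65,-0.5,6,0,0,0,1,-0.65,-0.5,10,0,0,0,1,-0.65,-0.5,13,0,0,0,0.9,-0.65,-0.5,14.5,0,0,0,0.8,-0.65,-0.5,14.9,0,0,0,0.7,-0.65,-0.5,14.9,0,0,0,0.7]}}

```text
clock: 8.6
eef_pos: [499.6, -294.8, 21.7]
tool_rot: [3.141, 0.0, 2.402]
force: [0.5, -0.2, -0.1]
width: 59.9
gripper_force: 0.0
```

Emit:
{"op": "step_arm", "data": {"commands": [0,0,0,0,0,0,0.55,0,0,0,0,0,0,0.3,0,0,0,0,0,0,0.2,0,0,0,0,0,0,0.2,0,0,0,0,0,0,0]}}

```text
clock: 9.1
eef_pos: [500.2, -295.7, 23.2]
tool_rot: [3.141, 0.003, 2.401]
force: [-0.1, 0.8, 6.1]
width: 34.3
gripper_force: 59.3
```

Emit:
{"op": "step_arm", "data": {"commands": [0,0,-2,0,0,0,0,0,0,-6,0,0,0,0,0,0,-10,0,0,0,0,0,0,-10,0,0,0,0,0,0,-10,0,0,0,0]}}

```text
clock: 9.6
eef_pos: [499.8, -295.5, 122.9]
tool_rot: [3.141, 0.003, 2.401]
force: [-1.5, 0.0, -0.4]
width: 34.1
gripper_force: 59.9
```

```bash
python3 - <<'E'
from h import *
import pickle
d=get("wrist"); pickle.dump(d,open("w8.pkl","wb")); s=ctrl.read_state(); print(s["eef_pos"],s["tool_rot"],s["force"],s["width"])
t=s["eef_pos"]; c=proj(d,[t+[0,0,25]])[0]; print("collar top px",c)
u0,v0=int(c[0])-90,int(c[1])-80; cr=d["image"][v0:v0+150,u0:u0+190]; print("crop origin",u0,v0,"x4")
cv2.imwrite("pics/w8c.png",cv2.resize(cr,None,fx=4,fy=4,interpolation=cv2.INTER_CUBIC)[:,:,::-1])
E
```

```text
[ 498.87591294 -294.88449975  121.56628683] [3.14144447e+00 1.13598950e-04 2.40085784e+00] [-0.45609717 -0.38176727 -1.62398502] 34.100148765783224
collar top px [312.00355897 289.31232964]
crop origin 222 209 x4
```

View pics/w8c.png

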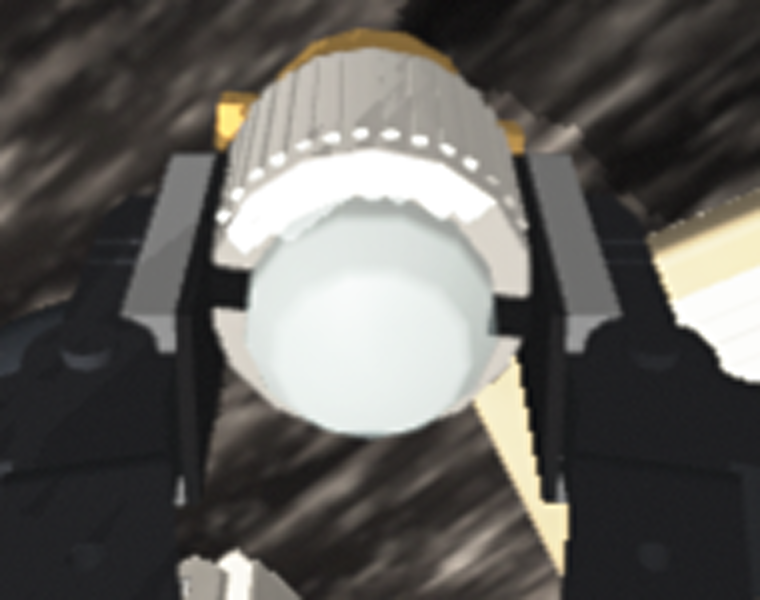

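In hand, the lamp is centred between the pads (crop x 212–530) and upright. The stripes are at (230,290) and (512,316), the lugs at (234,120) and (513,137). Next I'll compute the in-hand pose and the way to the socket.

```bash
python3 - <<'E'
from h import *
import pickle
d=pickle.load(open("w8.pkl","rb")); s=ctrl.read_state(); t=s["eef_pos"]
f=lambda L,z:onplane(d,[(222+u/4-.4,209+v/4-.4) for u,v in L],z)
for L,h in(([(230,290),(512,316)],24),([(234,120),(513,137)],-14),([(212,310),(530,310)],24)):
    q=f(L,t[2]+h); v=q[1]-q[0]; print(h,q.mean(0)-t,np.linalg.norm(v),"yaw",np.arctan2(v[1],v[0])%np.pi)
print("tool y yaw",(s["tool_rot"][2]-np.pi/2)%np.pi)
w=pickle.load(open("w6.pkl","rb")); hs=cv2.cvtColor(w["image"],cv2.COLOR_RGB2HSV)
# white marks beside the slots -> slot direction
m=((hs[...,1]<40)&(hs[...,2]>200)).astype(np.uint8); n,l,st,cc=cv2.connectedComponentsWithStats(m[120:240,110:280])
for i in range(1,n):
    if 8<st[i,4]<200: print(st[i],onplane(w,[cc[i]+[110,120]],60)[0])
E
```

```text
24 [-0.60407739  1.99484493 24.        ] 30.44594801056002 yaw 0.7231251034614571
-14 [ -2.07939559   3.85224888 -14.        ] 37.75258593486236 yaw 0.7625293923332305
24 [-3.41487809e-03  1.36949352e+00  2.40000000e+01] 34.205638870334916 yaw 0.8293318604773684
tool y yaw 0.8300615139635927
[66 35  6  7 36] [489.58131183 -94.4750165   60.        ]
[74 95  5  7 29] [541.97475347 -78.79068228  60.        ]
```

```bash
python3 - <<'E'
from h import *
plan([546,-161,125],1.955)
E
```

```text
shift [ 5.56 13.06 -0.34] rot [0.    0.    0.446]
```

Emit:
{"op": "step_arm", "data": {"commands": [2,4,-0.4,0,0,0.1,0,4,8,-0.4,0,0,0.24,0,5.6,13,-0.4,0,0,0.38,0,5.6,13,-0.4,0,0,0.446,0,5.6,13,-0.4,0,0,0.446,0,5.6,13,-0.4,0,0,0.446,0]}}

```text
clock: 10.25
eef_pos: [544.3, -162.2, 124.2]
tool_rot: [-3.139, -0.0, 1.956]
force: [-0.5, -0.3, -0.2]
width: 34.0
gripper_force: 60.1
```

```bash
cat > m.py <<'E'
from h import *
def marks(d,c=(515.8,-86.5)):
    hs=cv2.cvtColor(d["image"],cv2.COLOR_RGB2HSV); H,S,V=hs[...,0],hs[...,1],hs[...,2]
    for nm,m in(("red",((H<8)|(H>172))&(S>150)&(V>80)),("white",(S<60)&(V>170)),("gold",(H>13)&(H<32)&(S>100)&(V>90))):
        n,l,st,cc=cv2.connectedComponentsWithStats(m.astype(np.uint8))
        for i in range(1,n):
            p=onplane(d,[cc[i]],60)[0]; r=np.hypot(*(p[:2]-c))
            if st[i,4]>=6 and r<(35 if nm!="gold" else 15): print(nm,st[i],p.round(1),round(r,1))
E
python3 - <<'E'
from m import *
d=get("wrist"); s=ctrl.read_state(); print(s["eef_pos"],s["tool_rot"]); marks(d)
E
```

```text
[ 544.24290755 -162.91312981  124.4728042 ] [-3.13928690e+00 -1.32349127e-04  1.95397201e+00]
red [308  44   7   7  36] [502.7 -63.1  60. ] 26.8
red [320 137   6   6  32] [ 529.7 -110.5   60. ] 27.7
white [  214     0   219   189 25488] [514.6 -82.9  60. ] 3.8
white [267  87  11   9  84] [489.9 -94.9  60. ] 27.2
white [356  96  11   8  83] [542.4 -79.   60. ] 27.6
gold [292  68  51  54 276] [514.8 -87.1  60. ] 1.2
```

```bash
python3 - <<'E'
from h import *
plan([516.6,-89.1,95],1.955)
E
```

```text
shift [7.88 0.2  2.95] rot [-0.002 -0.    -0.001]
```

Emit:
{"op": "step_arm", "data": {"commands": [4,0.1,0,0,0,0,0,7,0.2,0,0,0,0,0,7.9,0.2,1.5,0,0,0,0,7.9,0.2,2.9,0,0,0,0,7.9,0.2,2.9,0,0,0,0,7.9,0.2,2.9,0,0,0,0]}}

```text
clock: 10.9
eef_pos: [517.4, -89.1, 96.3]
tool_rot: [-3.141, 0.0, 1.952]
force: [0.4, 0.2, -1.0]
width: 34.4
gripper_force: 60.1
```

```bash
python3 - <<'E'
from m import *
d=get("wrist"); P=[ctrl.read_state()["eef_pos"]]; d=get("wrist"); s=ctrl.read_state(); P.append(s["eef_pos"]); print(np.round(P,1),s["tool_rot"]); marks(d)
plan([516.6,-89.1,80],1.955,(np.mean(P,0),s["tool_rot"]))
# lugs + collar visible in hand
hs=cv2.cvtColor(d["image"],cv2.COLOR_RGB2HSV); m=((hs[...,0]>13)&(hs[...,0]<32)&(hs[...,1]>100)&(hs[...,2]>90)).astype(np.uint8)
n,l,st,cc=cv2.connectedComponentsWithStats(m)
for i in range(1,n):
    if st[i,4]>15 and 200<cc[i][0]<430: print("gold",st[i],cc[i].round(1))
E
```

```text
[[517.9 -89.1  96.6]
 [518.1 -88.8  96.8]] [3.14095418e+00 8.44538191e-04 1.95289222e+00]
red [303 183   6   7  36] [502.6 -62.6  60. ] 27.3
white [ 276  221   78   97 5640] [ 528.  -113.9   60. ] 30.0
white [262 222  11   8  74] [490.  -94.3  60. ] 26.9
white [352 230  10   7  54] [542.3 -78.5  60. ] 27.7
white [343 253   4   3  10] [541.1 -94.4  60. ] 26.5
gold [287 205  51  26 771] [512.4 -78.4  60. ] 8.8
shift [ 0.04 -0.14  1.67] rot [ 0.001  0.001 -0.002]
gold [251   0  32   8 192] [268.3   2.7]
gold [ 388    0   76   24 1372] [426.3   9.2]
gold [287 205  51  26 771] [311.1 215.7]
gold [277 232   9  14  72] [279.6 237.3]
gold [347 240   6   8  28] [350.1 243.2]
```

```bash
python3 - <<'E'
from m import *
d=get("wrist"); s=ctrl.read_state(); z=96.5-22
ty=np.array([np.sin(1.953),-np.cos(1.953)]); tx=np.array([np.cos(1.953),np.sin(1.953)])
hs=cv2.cvtColor(d["image"],cv2.COLOR_RGB2HSV)
a=onplane(d,[(276.5,238),(353,243.5)],z+6); b=onplane(d,[(267,226),(356.5,233.5)],60)
for n,q in(("lugs",a),("marks",b)): v=q[1]-q[0]; print(n,q.mean(0),np.linalg.norm(v),"tx,ty",q.mean(0)[:2]@tx,q.mean(0)[:2]@ty,"yaw",np.arctan2(v[1],v[0]))
# cap front edge: top row of gold blob around column 311 = nearest cap edge?
m=(hs[...,0]>13)&(hs[...,0]<32)&(hs[...,1]>100)&(hs[...,2]>90)
for c in(300,312,324): print(c,np.nonzero(m[190:260,c])[0]+190, hs[200:236:3,c,0].tolist())
E
```

```text
lugs [517.22080409 -83.64009562  80.5       ] 41.7024672648987 tx,ty -270.51083937827036 448.70581850117287 yaw 0.30287000587012264
marks [516.54231475 -86.5800666   60.        ] 54.52704086268129 tx,ty -272.9856232505064 446.97977623476385 yaw 0.2909711682487816
300 [207 208 209 210 211 212 213 214 215 216 217 218 219 220 221 222] [107, 107, 15, 19, 19, 19, 18, 19, 18, 18, 19, 16]
312 [205 208 209 210 211 212 213 214 215 216 217 218 219 220] [107, 117, 29, 19, 19, 19, 19, 18, 20, 19, 22, 20]
324 [207 208 209 210 211 212 213 214 215 216 217 218 219 220 221] [109, 108, 114, 19, 19, 19, 19, 19, 22, 19, 20, 19]
```

```bash
python3 - <<'E'
from m import *
d=get("wrist"); s=ctrl.read_state(); print(s["eef_pos"])
tx=np.array([np.cos(1.953),np.sin(1.953)]); ty=np.array([np.sin(1.953),-np.cos(1.953)])
z=96.5-22
for dz in(-2,0,2):
    print(dz,"collar front->centre",onplane(d,[(314.5,220.5)],z+dz+16)[0,:2]@tx-18,"cap z3.5 r15",onplane(d,[(312,206.7)],z+dz+3.5)[0,:2]@tx-15,"cap z0 r12",onplane(d,[(312,206.7)],z+dz)[0,:2]@tx-12)
r=onplane(d,[(276,255),(354,255)],z+24)[:,:2]; print("collar w",np.linalg.norm(r[1]-r[0]),r.mean(0)@ty)
C=cloud(d); print(C[245:275:6,314].round(1).tolist())
E
```

```text
[518.19217466 -88.26112322  96.88450705]
-2 collar front->centre -273.2355415180331 cap z3.5 r15 -267.2709722712448 cap z0 r12 -265.5101618054036
0 collar front->centre -272.42870756117657 cap z3.5 r15 -266.5628639660112 cap z0 r12 -264.80205350017
2 collar front->centre -271.62187360432006 cap z3.5 r15 -265.85475566077764 cap z0 r12 -264.0939451949364
collar w 38.15263053670443 448.9126417496381
[[511.0, -68.9, 117.6], [511.7, -70.7, 119.1], [513.0, -73.9, 118.0], [512.8, -73.4, 124.0], [513.5, -75.1, 125.5]]
```

Estimates of lamp versus socket agree to about 1 mm along tool x, so no correction there. Tool y needs −1.5 mm. I'll lower gently, watching the force.

Emit:
{"op": "step_arm", "data": {"commands": [-0.02,-0.15,0.5,0,0,0,0,-0.02,-0.15,1.0,0,0,0,0,-0.02,-0.15,1.3,0,0,0,0,-0.02,-0.15,1.6,0,0,0,0,-0.02,-0.15,1.8,0,0,0,0]}}

```text
clock: 11.6
eef_pos: [516.4, -88.2, 77.9]
tool_rot: [-3.141, -0.0, 1.955]
force: [-0.2, -0.9, -1.7]
width: 34.2
gripper_force: 60.1
```

Emit:
{"op": "step_arm", "data": {"commands": [0,0,0.15,0,0,0,0,0,0,0.3,0,0,0,0,0,0,0.3,0,0,0,0]}}

```text
clock: 11.9
eef_pos: [516.5, -88.2, 75.4]
tool_rot: [3.142, 0.0, 1.955]
force: [0.3, -0.9, 1.8]
width: 34.1
gripper_force: 60.1
```

The force changed by about 3 N at TCP 75.4, exactly where the plunger should meet the lamp, so the lugs are in the slots. Pushing down.

Emit:
{"op": "step_arm", "data": {"commands": [0,0,0.25,0,0,0,0,0,0,0.5,0,0,0,0,0,0,0.7,0,0,0,0,0,0,0.7,0,0,0,0]}}

```text
clock: 12.3
eef_pos: [516.5, -88.2, 68.3]
tool_rot: [3.141, -0.0, 1.955]
force: [-0.6, -0.7, 6.4]
width: 34.0
gripper_force: 60.4
```

Emit:
{"op": "step_arm", "data": {"commands": [0,0,0.15,0,0,0,0,0,0,0.3,0,0,0,0,0,0,0.4,0,0,0,0,0,0,0.4,0,0,0,0]}}

```text
clock: 12.7
eef_pos: [516.6, -88.3, 66.8]
tool_rot: [3.14, -0.0, 1.954]
force: [-6.2, 0.3, 28.3]
width: 34.1
gripper_force: 63.4
```

The collar is on the plate: hard stop at 66.8, 28 N. Next I'll turn clockwise (about +tool z) around the lamp axis with a slightly lighter push.

Emit:
{"op": "step_arm", "data": {"commands": [0,-0.02,-0.1,0,0,0.14,0,0,-0.04,-0.1,0,0,0.28,0,0.01,-0.05,-0.1,0,0,0.42,0,0.02,-0.07,-0.1,0,0,0.56,0,0.03,-0.08,-0.1,0,0,0.7,0,0.03,-0.08,-0.1,0,0,0.7,0]}}

```text
clock: 13.3
eef_pos: [515.3, -89.5, 67.0]
tool_rot: [3.141, 0.001, 1.251]
force: [-5.6, -1.1, 21.1]
width: 34.2
gripper_force: 62.3
```

```bash
python3 - <<'E'
from h import *
for i in range(2):
    get("wrist"); s=ctrl.read_state(); print(s["eef_pos"],s["tool_rot"],s["force"],s["torque"],s["width"],s["gripper_force"],s["qpos"][6])
E
```

```text
[515.31806982 -89.50396408  66.96682002] [3.14059711e+00 9.18906081e-04 1.25346917e+00] [-6.02189675 -1.93531689 21.08426626] [-0.35344068  1.28628583  0.12455632] 34.25010069853578 62.29871392250061 0.2996245851057041
[515.32587241 -89.49733515  66.99678309] [3.14056299e+00 7.38267924e-04 1.25396865e+00] [-5.40536333 -1.96405211 21.33266237] [-0.37019838  1.26235887  0.08304381] 33.89616946039853 62.2955721616745 0.2999832604522411
```

Emit:
{"op": "step_arm", "data": {"commands": [0,-0.02,0,0,0,0.14,0,0,-0.04,0,0,0,0.28,0,0.01,-0.05,0,0,0,0.42,0,0.02,-0.07,0,0,0,0.56,0,0.03,-0.08,0,0,0,0.7,0,0.03,-0.08,0,0,0,0.72,0,0.03,-0.08,0,0,0,0.72,0]}}

```text
clock: 14.1
eef_pos: [514.1, -88.6, 67.0]
tool_rot: [3.141, 0.0, 0.535]
force: [-7.7, -0.4, 23.6]
width: 34.2
gripper_force: 62.5
```

```bash
python3 - <<'E'
from m import *
import pickle
d=get("wrist"); pickle.dump(d,open("w9.pkl","wb")); s=ctrl.read_state(); t=s["eef_pos"]; print(t,s["tool_rot"],s["force"],s["torque"],s["width"],s["gripper_force"]); marks(d)
# black stripe gaps in the white collar-top ring: sample ring at z=60+30, r 15.5..17
z=60+30; V=cv2.cvtColor(d["image"],cv2.COLOR_RGB2GRAY); tx=np.array([np.cos(s["tool_rot"][2]),np.sin(s["tool_rot"][2])])
for off in((0,0),(-.7,.3),(.7,-.3)):
  c=np.array([515.9,-87.1])+off; a=np.arange(-180,180,6); v=[]
  for k in a:
    p=[[c[0]+r*np.cos(np.radians(k)),c[1]+r*np.sin(np.radians(k)),z] for r in(15,16,17)]
    q=np.round(proj(d,p)).astype(int); v.append(int(np.mean(V[q[:,1].clip(0,399),q[:,0]])))
  print(list(zip(a.tolist(),v)))
E
```

```text
[514.07448961 -88.62004746  66.96100973] [3.14142168e+00 3.94751872e-04 5.35392852e-01] [-6.83721216  0.31055269 23.71611706] [-0.13216603  1.53051207  0.36825951] 33.531815640014926 62.46063709259033
red [258 248   6   8  37] [503.3 -62.5  60. ] 27.1
red [366 250   5   8  26] [ 530.7 -111.    60. ] 28.7
white [323 199   9  12  77] [542.9 -78.7  60. ] 28.2
white [302 242   5   3  10] [518.8 -79.7  60. ] 7.4
white [309 242   5   2   8] [521.1 -82.4  60. ] 6.7
white [317 242   5   3  11] [523.  -86.1  60. ] 7.3
white [324 243   5   3  11] [524.2 -89.5  60. ] 8.9
white [296 245   3   2   6] [515.9 -77.1  60. ] 9.4
white [332 245   3   3   7] [525.1 -93.1  60. ] 11.4
white [ 266  246   98  115 7487] [ 489.7 -103.7   60. ] 31.2
white [289 248   4   3   9] [512.5 -75.2  60. ] 11.7
white [338 249   3   3   8] [524.8 -97.   60. ] 13.8
white [343 253   4   3   8] [ 524.3 -100.6   60. ] 16.4
white [348 258   3   3   8] [ 522.8 -104.2   60. ] 19.1
[(-180, 230), (-174, 227), (-168, 228), (-162, 229), (-156, 231), (-150, 229), (-144, 232), (-138, 230), (-132, 231), (-126, 228), (-120, 225), (-114
[... 1276 characters left out ...]
 241), (-174, 234), (-168, 241), (-162, 238), (-156, 240), (-150, 237), (-144, 232), (-138, 236), (-132, 233), (-126, 228), (-120, 220), (-114, 227), (-108, 203), (-102, 175), (-96, 214), (-90, 197), (-84, 196), (-78, 176), (-72, 165), (-66, 36), (-60, 26), (-54, 30), (-48, 182), (-42, 209), (-36, 217), (-30, 217), (-24, 216), (-18, 217), (-12, 217), (-6, 217), (0, 217), (6, 218), (12, 217), (18, 217), (24, 218), (30, 217), (36, 218), (42, 218), (48, 217), (54, 217), (60, 217), (66, 217), (72, 217), (78, 217), (84, 217), (90, 217), (96, 218), (102, 86), (108, 27), (114, 27), (120, 82), (126, 215), (132, 242), (138, 254), (144, 252), (150, 247), (156, 248), (162, 239), (168, 241), (174, 242)]
```

The stripes read about −60° and 110°, so the lamp has turned ≈1.43 rad with no slip, against dots at 1.35. The wrist moment is 0.37 N m. I'll add a little turn to make sure it's at the stop.

Emit:
{"op": "step_arm", "data": {"commands": [0,0,0,0,0,0.04,0,0,0,0,0,0,0.04,0,0,0,0,0,0,0.04,0]}}

```text
clock: 14.45
eef_pos: [514.0, -88.6, 67.0]
tool_rot: [-3.142, 0.0, 0.496]
force: [-7.3, -0.3, 24.2]
width: 34.7
gripper_force: 62.5
```

```bash
python3 - <<'E'
from m import *
for i in range(3):
    d=get("wrist"); s=ctrl.read_state(); print(s["clock"],s["eef_pos"],s["tool_rot"],s["force"],s["torque"],s["width"])
d=get("top"); hs=cv2.cvtColor(d["image"],cv2.COLOR_RGB2HSV); C=cloud(d)
for n,p in(("tin",(579,432,20)),("vial",(656,352,20)),("vial2",(658,248,20)),("usb",(435,435,10)),("box",(436,-550,20)),("mouse",(539,-446,20)),("rod",(449,15,95)),("rod2",(516,35,95))):
    u,v=np.round(proj(d,[p])[0]).astype(int); print(n,C[v,u].round(0),d["image"][v,u])
E
```

```text
14.5 [514.00026097 -88.53011961  66.95096255] [-3.14143763e+00  3.80509829e-04  4.96041885e-01] [-6.34444232  0.37217282 23.27020823] [-0.14098717  1.52868476  0.45893151] 34.15256612291759
14.55 [514.03162169 -88.57384807  66.98225454] [-3.14148892e+00  2.96329481e-04  4.96027843e-01] [-7.32279276 -0.51940142 23.54553483] [-0.15449489  1.52835515  0.56707876] 34.170422395014704
14.6 [514.03103065 -88.54581066  66.95954193] [-3.14145901e+00  3.20547747e-04  4.96039248e-01] [-7.09636314  0.2120631  23.66611747] [-0.08241852  1.49824968  0.53587175] 34.007953357785226
tin [578. 430.  29.] [235 223 183]
vial [652. 346.  44.] [ 56  57 125]
vial2 [651. 241.  61.] [48 47 44]
usb [436. 437.   5.] [250 130  80]
box [ 435. -543.   41.] [252 250 245]
mouse [ 537. -441.   40.] [81 80 79]
rod [425. -11. 668.] [187 173 149]
rod2 [468.   3. 644.] [55 77 76]
```

The moment rose from 0.37 to about 0.52 N m over 0.04 rad, so it's at the stop. It's pressed down with about 23 N, and the bystanders haven't moved. Handing in.

```bash
python3 -c "
from cell import ctrl
print(ctrl.finish_job())"
```

```text
the job is handed in; nothing more can be done
None
```

I seated the rod in the clip and let go of it. The lamp is pushed fully down, turned clockwise to its stop and still gripped and held there, and the job is handed in at about 14.6 s, though the verdict was not shown.

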